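# Press an oiler flask home in a sprung leak-test stand

### The arm

A 6-joint arm with a two-finger parallel gripper is mounted at the origin on a cart in front of the work surface, level with it; the furniture and walls round the work are solid. World frame = base frame: x ahead of the robot, y to its left, z up, the work surface at z = 0. Lengths are in m, angles in rad, forces in N, time in s.
With the tool pointing down it reaches from about 0.425 to 0.925 m from the base axis. Payload 12.5 kg.
Tool frame: the origin (TCP) lies at the very end of the fingers, on their centre line; the grasp point (between the pads) lies 19 mm behind it (env.tcp_to_grasp is the distance from the TCP to the grasp point, in m); z points along the fingers, y is the direction in which the jaws open and shut (so a half turn about z gives the same grasp; the last joint's range is limited). The gripper opens to 85 mm and grips with 20 to 120 N. Pads are 22 mm wide; open, the fingers measure 114 mm over their backs; the gripper's body (76 mm by 85 mm) begins 54 mm behind the grasp point. The pads swing forward as they close: fully open they stand 13 mm farther back than shut.
Start: joints at [-1.429, 0.491, 1.559, -0, 1.092, -0.106], TCP at [0.153, -0.606, 0.231] pointing down, gripper open.
Joint ranges: [-3.1, 3.1], [-0.84, 2.19], [0.05, 2.79], [-1.13, 4.28], [0.06, 2.93], [-2.69, 2.69]. Speed limits (rad/s): [2.22, 2.22, 2.79, 3.14, 3.14, 3.14].

### API

Orientations are given as a rotation vector (axis times angle).
In Python, from cell import monitor, viewer, env gives the robot as it stands. The module is installed in compiled form; this text tells all that it offers.
- The arm moves only by the tool step_arm, never from a script. Its argument "moves" is a list of rows, each an object with "slide": the shift along the tool's x, y, z normalised to -1 to 1, where 1 is 500 mm, a list of three; "rotation": the turn, a rotation vector about the tool's x, y, z normalised to -1 to 1, where 1 is pi rad, a list of three; "gripper": the finger opening in mm, from 0 to 85.4. In form: [{"slide": [tx, ty, tz], "rotation": [ax, ay, az], "gripper": gripper}, ...]. A call has 1 to 5 rows; each row is the pose to reach, as a shift and turn from the pose measured when the call began, along the tool's axes at that moment, turning the shorter way round; what a row does not reach only later rows make up. A row lasts 1/10 s, in which the tool goes at most 50 mm and 8.59 degrees, less where a joint would pass 70% of its speed; a pose out of reach is approached as far as the arm can. A call with a number of a shift or a turn outside -1 to 1 is refused whole. A call with a gripper value outside its range is refused whole. The fingers move at their own pace and stop on an object; "squeeze" is the grip in N (left out, the last holds). Time passes only in rows, so rows that repeat a pose let the fingers close. It gives the time, the measured TCP pose, the force and the opening at its end, in the units of the state.
- monitor.get_obs(): the state, without advancing time (a new reading comes with each control period).
- viewer.grab_frame(name): name is "side" or "top" or "wrist"; returns a dict with "frame" (420x560x3 uint8, red, green, blue), "K" (3x3 intrinsics, pixels), "k1" (the pictures are not rectified: a ray, as slopes to the right and down, at radius r is drawn at 1 + k1 r^2 times it, then the intrinsics apply), "position" and "rotation" of the camera in the world. Camera axes: x right, y up, looking along -z (the intrinsics and any distortion apply to the point x, -y, -z); pixel columns grow to the right and rows downward; lengths in m; the calibration is good to about 2 mm. A picture is of the moment at which its call begins. There is no depth.
- env.finish_job(): hands the job in, once; it reports no verdict.
The state is a dict: "clock": time; "qpos": joint angles; "joint_velocities": joint speeds; "joint_efforts": joint torques, N m; "tool_pos": TCP position; "ee_rot": TCP orientation; "wrist_force": force on the tool from outside, world axes, zero at the start; "moment": the same for the moment, N m; "width": finger opening in m.
Only numpy, scipy, OpenCV 4.12 (cv2) and the standard library are available. Lean on these libraries where they do the work, as an engineer would, in place of code of your own. Each camera call takes 0.05 s, during which the arm holds its last target.

### The job

Set the blue round oiler flask upright in the sprung ring of the grey leak-test stand, turned so that its brass spout points the same way as the yellow arrow on the stand. Press it down until the ring reaches the bottom of its travel and finish while still holding it pressed down there, with your grip or push kept on the flask. Leave the other things on the bench where they are.

Things in the scene. Friction and masses are not known exactly. Their poses are not given: they have to be found in the camera images.
- flask: loose oiler flask, about 250 g: blue ball 84 mm in diameter on a flat foot 40 mm across, ball centre 37 mm above the foot; black round neck 30 mm in diameter from 76 to 120 mm above the foot (grip here), steel disc on top (total height 122 mm); one brass spout, 8 mm thick, sideways from the ball's shoulder. Origin: centre of the foot's underside; z up along the neck; spout along +x.
- spout_tip (a point): tip of the flask's brass spout, 68 mm out from the flask's axis along its +x and 71 mm above its foot
- stand: leak-test stand, fixed to the worktop: grey base plate 140 x 130 x 10 mm with a 50 mm wide tongue (to 111 mm from the centre) that carries a flat yellow arrow pointing outward; three guide rods, tops at 70 mm height, 53 mm from the centre at 60, 180 and 300 degrees from the arrow, carry the sprung ring. Origin: underside of the base, on the ring's axis; z up; arrow points along +x.
- ring (a joint): travel of the sprung ring: 0 = up (at rest, also with the flask merely standing in it), 0.020 m = pressed down to the stop. The spring starts at about 6 N and rises 0.35 N per mm to 13 N at the stop; pressing the flask home takes about 10 N besides its weight.
- ring_seat (a point): centre of the sprung ring's upper face, 62 mm above the worktop when the ring is up; moves down with it. Aluminium ring, 88 mm outside, 64 mm inside, 12 mm thick; the flask's ball rests and centres itself on the ring's inner upper edge, its foot then about 10 mm below this point.
- tape_roll: bystander: roll of beige masking tape lying flat, 100 mm across, 25 mm high; origin at the centre of its underside
- tape_measure: bystander: orange tape measure, 37 x 85 x 60 mm; origin at the centre of its underside
- steel_offcut: bystander: small bar of bare steel, 20 x 85 x 12 mm; origin at the centre of its underside
Not all that is in view belongs to the job. Of the things that look like the flask, take the one that is nearest to the robot's base at the start.

How it is judged:
On the way:
1. the flask stands upright in the ring (horizontal distance between flask and ring_seat below 0.007 m and z of flask in the frame of ring_seat below -0.006 m and angle between flask's own z axis and vertical below 0.15 rad), for 0.1 s.
At the end, for the whole second after the job is handed in: Flask in the ring (axis within 7 mm, foot over 6 mm below its upper face, tilt under 0.15 rad), spout tip on the arrow side within 15 mm of the arrow line (13 degrees), ring pressed at least 16.5 of its 20 mm, flask at rest and still held or pressed by the robot (all of step 1 and value of joint ring above 0.0165 m and x of spout_tip in the frame of stand above 0.05 m and y of spout_tip in the frame of stand between -0.015 and 0.015 m and linear speed of flask below 0.02 m/s and contact force between any of the fingers, the arm and flask above 2 N); the arm keeps its last pose, push and grip.
It fails at once if a bystander (tape roll, tape measure, steel offcut) is moved by more than 30 mm (distance of any of tape_roll, tape_measure, steel_offcut from where it was at the start of the episode above 0.03 m).
It also fails if it takes over 32 s, if anything falls off the work surface, if the arm or the gripper's body presses on something with over 40 N, if the wrist force passes 120 N, or if a joint passes its speed limit or range.

## Working session

There is one attempt and no reset: what is moved stays moved. The work goes in short steps, Python scripts to look and compute and a tool call to move; the robot and the scene stay as the last step left them, time stands still between calls to the robot, and variables do not carry over. Pictures are saved under pics/ and viewed, and the job is handed in when it is done.

Besides the shell and the picture viewer there is one more tool, called after "Call:" as a command line: name --argument value ..., lists and objects as JSON in quotes. step_arm: Moves the arm, as the interface text tells. Its arguments: {"type":"object","properties":{"moves":{"type":"array"},"squeeze":{"type":"number"}},"required":["moves"]}

```bash
mkdir -p pics
cat > h.py <<'E'
import numpy as np, cv2, pickle
from scipy.spatial.transform import Rotation as R
def grab(name,fn):
    from cell import viewer
    f=viewer.grab_frame(name); pickle.dump(f,open(f'pics/{fn}.pkl','wb'))
    cv2.imwrite(f'pics/{fn}.png',f['frame'][:,:,::-1]); return f
def load(fn): return pickle.load(open(f'pics/{fn}.pkl','rb'))
def rot(f):
    r=np.array(f['rotation']); return r if r.shape==(3,3) else R.from_rotvec(r).as_matrix()
def ray(f,u,v):
    K=np.array(f['K']); k=f['k1']
    p=cv2.undistortPoints(np.array([[[u,v]]],float),K,np.array([k,0,0,0.]))[0,0]
    d=rot(f)@np.array([p[0],-p[1],-1]); return np.array(f['position']),d
def atz(f,u,v,z):
    o,d=ray(f,u,v); return o+d*(z-o[2])/d[2]
def proj(f,P):
    c=rot(f).T@(np.array(P)-np.array(f['position'])); K=np.array(f['K'])
    x=np.array([c[0],-c[1]])/-c[2]; x=x*(1+f['k1']*(x@x)); return K[0,0]*x[0]+K[0,2],K[1,1]*x[1]+K[1,2]
def crop(fn,x0,y0,x1,y1,s,out):
    im=cv2.imread(f'pics/{fn}.png')[y0:y1,x0:x1]; cv2.imwrite(f'pics/{out}.png',cv2.resize(im,None,fx=s,fy=s,interpolation=cv2.INTER_CUBIC))
E
python3 - <<'E'
from h import *
from cell import monitor
for n in ('side','top','wrist'):
    f=grab(n,n+'0'); print(n,f['position'],f['rotation'],f['K'],f['k1'])
print(monitor.get_obs())
E
```

```text
side [0.17849235 1.27204892 0.62741921] [ 0.23761113 -1.60084831 -2.37268653] [[454.97726476   0.         276.08769916]
 [  0.         454.97726476 209.62513452]
 [  0.           0.           1.        ]] -0.12542100676774443
top [0.46123416 0.03023794 1.33267013] [ 0.0708661  -0.08362005 -1.57417822] [[430.75784556   0.         281.10916325]
 [  0.         430.75784556 212.24155256]
 [  0.           0.           1.        ]] 0.004939965007943939
wrist [ 0.23390648 -0.58622867  0.3741552 ] [-0.27737489  0.21775474 -1.30958175] [[304.75301845   0.         277.42373074]
 [  0.         304.75301845 207.22114504]
 [  0.           0.           1.        ]] -0.04578771527112205
{'clock': 0.15, 'qpos': array([-1.42859764e+00,  4.91435879e-01,  1.55931105e+00, -1.01509759e-05,
        1.09171996e+00, -1.05601389e-01]), 'joint_velocities': array([-6.23771400e-07, -2.63041148e-03, -1.55967414e-03,  1.78453366e-03,
       -4.25619489e-04, -1.49355551e-03]), 'joint_efforts': array([ 1.45636081e-03, -6.18705440e+01, -2.61691779e+01, -1.20497907e-04,
        3.16955775e-03, -1.09627226e-05]), 'tool_pos': array([ 0.15328982, -0.60573641,  0.23085225]), 'ee_rot': array([-3.11664172e+00, -3.88147616e-01,  3.92605122e-05]), 'wrist_force': array([ 0.14240688,  0.45056749, -0.06961774]), 'moment': array([ 0.05681141, -0.01040031, -0.05825263]), 'width': 0.0852619277338536}
```

View pics/top0.png

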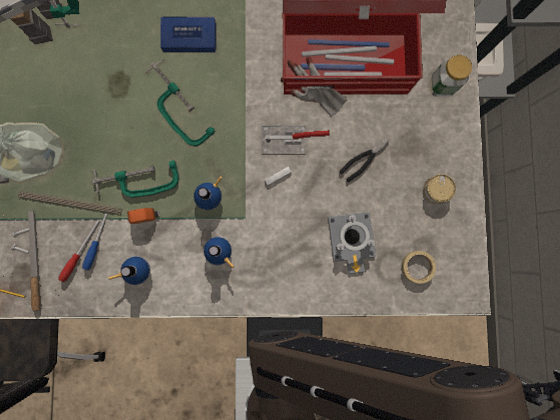

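View pics/side0.png

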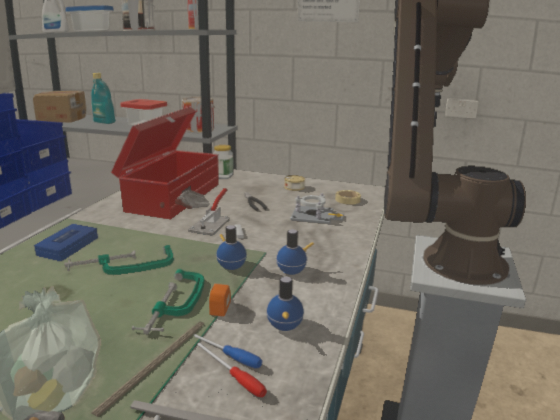

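View pics/wrist0.png

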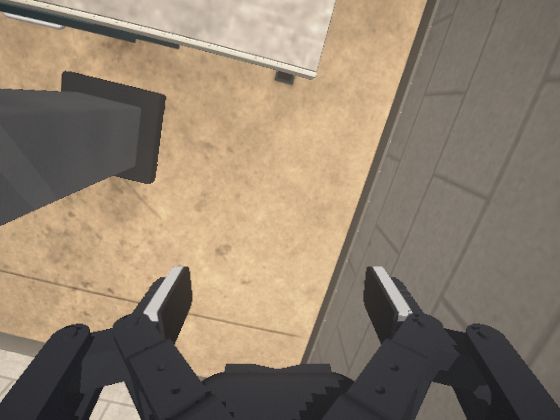

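Run:
```python
from h import *
crop('top0',95,170,255,290,5,'t1'); crop('top0',310,195,450,300,5.5,'t2')
crop('side0',200,210,330,340,4.5,'s1'); crop('side0',270,170,380,230,6,'s2')
```

```text
(no output)
```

View pics/t1.png

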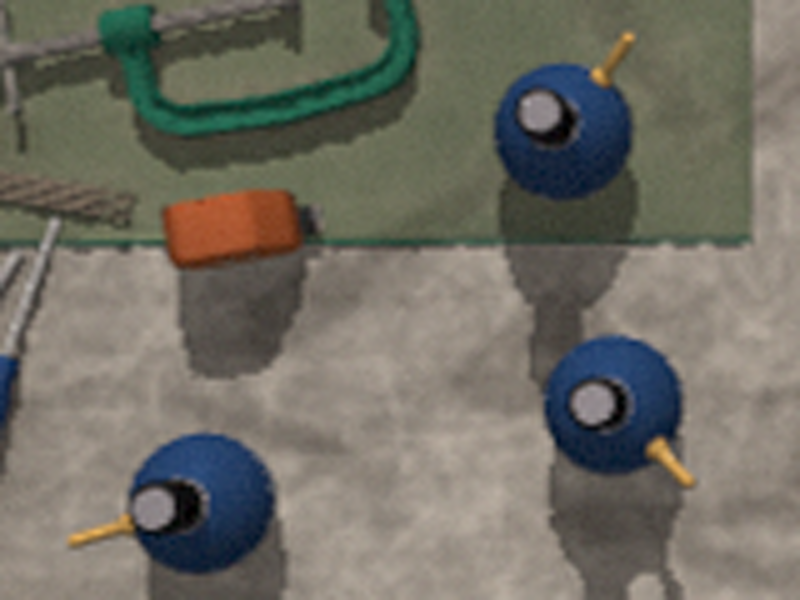

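View pics/t2.png

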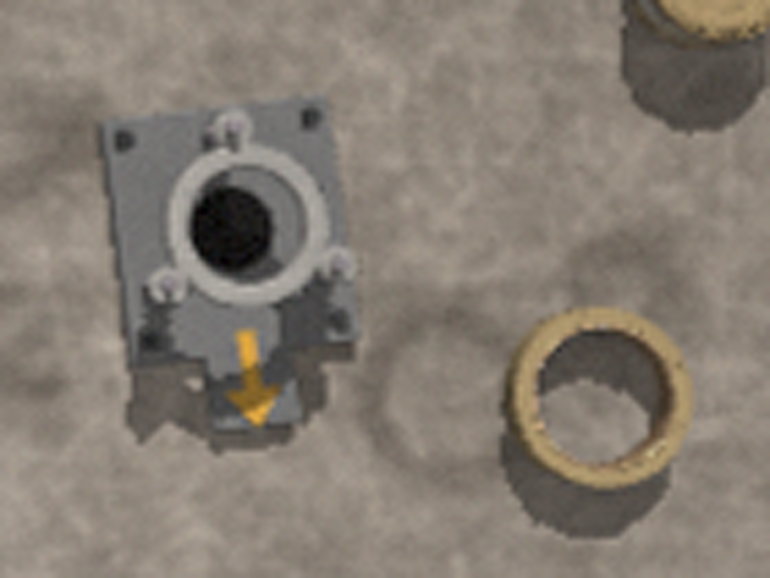

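View pics/s1.png

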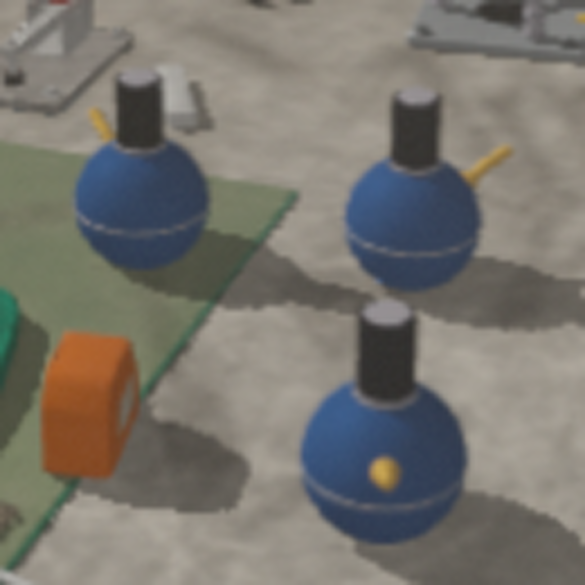

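View pics/s2.png

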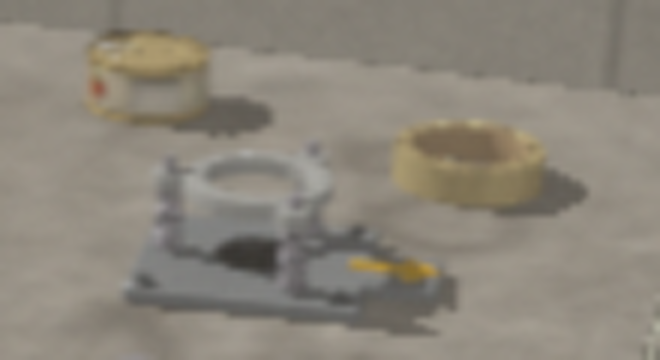

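Run:
```python
from h import *
f=load('top0'); s=load('side0')
def t1(x,y): return (x+.5)/5-.5+95,(y+.5)/5-.5+170
def t2(x,y): return (x+.5)/5.5-.5+310,(y+.5)/5.5-.5+195
def s1(x,y): return (x+.5)/4.5-.5+200,(y+.5)/4.5-.5+210
for n,d,b,t,sd in (('A',(542,111),(564,131),(630,36),(138,75)),('B',(597,403),(613,404),(690,483),(415,95)),('C',(154,508),(202,503),(72,541),(387,312))):
    D=atz(f,*t1(*d),.122);B=atz(f,*t1(*b),.037);T=atz(f,*t1(*t),.071); S=atz(s,*s1(*sd),.122)
    print(n,'top',D,'ball',B,'tip',T,'side top',S,'dist',np.hypot(*D[:2]),np.hypot(*S[:2]),'yaw',np.degrees(np.arctan2(*(T-D)[[1,0]])),np.hypot(*(T-D)[:2]))
c=atz(f,*t2(250,225),.062);print('ring',c)
for r in((232,130),(168,286),(338,266)): 
    q=atz(f,*t2(*r),.07);print(q,np.hypot(*(q-c)[:2]),np.degrees(np.arctan2(*(q-c)[[1,0]])))
a=atz(f,*t2(247,330),.010);b=atz(f,*t2(262,426),.010);print(a,b,np.degrees(np.arctan2(*(b-a)[[1,0]])),np.degrees(np.arctan2(*(b-c)[[1,0]])),np.hypot(*(b-c)[:2]))
def s2(x,y): return (x+.5)/6-.5+270,(y+.5)/6-.5+170
print('side ring',atz(s,*s2(260,180),.062), 'tape',atz(f,418,267,.02))
```

```text
A top [0.63975829 0.24108365 0.122     ] ball [0.6400059  0.24242723 0.037     ] tip [0.69195537 0.19845525 0.071     ] side top [0.63718267 0.24354231 0.122     ] dist 0.6836753607679988 0.6821397300589684 yaw -39.237882945642106 0.06739224471777437
B top [0.47477078 0.20829494 0.122     ] ball [0.47507512 0.21122785 0.037     ] tip [0.42876866 0.16137459 0.071     ] side top [0.47255915 0.2143707  0.122     ] dist 0.5184535383354292 0.5189093870152902 yaw -134.43383640562408 0.06570931047251863
C top [0.41798433 0.4533309  0.122     ] ball [0.41772712 0.45469846 0.037     ] tip [0.39754467 0.51774414 0.071     ] side top [0.41564801 0.45707595 0.122     ] dist 0.6166196586649779 0.6178039244729499 yaw 107.60531421879067 0.06757844107493292
ring [ 0.51656218 -0.19831923  0.062     ]
[ 0.5670976  -0.18835466  0.07      ] 0.05150845758776052 11.15448356713346
[ 0.48399467 -0.15249885  0.07      ] 0.05621521698095956 125.40387391218675
[ 0.49417059 -0.24331234  0.07      ] 0.050256972335027385 -116.45802886254936
[ 0.46046235 -0.20470835  0.01      ] [ 0.4074976  -0.21185809  0.01      ] -172.31208530584064 -172.9237209500615 0.10990170398254219
side ring [ 0.51074419 -0.18649938  0.062     ] tape [ 0.4221072  -0.39469908  0.02      ]
```

```bash
cat > go.py <<'E'
import sys; from h import *
from cell import monitor
o=monitor.get_obs()
def go(x,y,z,yaw):
    a=np.radians(yaw); T=np.array([[np.cos(a),np.sin(a),0],[np.sin(a),-np.cos(a),0],[0,0,-1]])
    M=R.from_rotvec(o['ee_rot']).as_matrix(); s=M.T@(np.array([x,y,z])-o['tool_pos'])/.5
    r=R.from_matrix(M.T@T).as_rotvec()/np.pi
    xa=np.degrees(np.arctan2(M[1,0],M[0,0]))
    print('t',round(o['clock'],2),'pos',o['tool_pos'].round(4),'yaw',xa.round(2),'tilt',np.degrees(np.arccos(-M[2,2])).round(2),'F',o['wrist_force'].round(1),'w',o['width'].round(4),'q',o['qpos'].round(2)); print('slide',s.round(4),'rot',r.round(4))
go(*map(float,sys.argv[1:5]))
E
python3 go.py .44 -.25 .30 14.2
```

```text
Traceback (most recent call last):
  File "go.py", line 10, in <module>
    go(*map(float,sys.argv[1:5]))
    ~~^^^^^^^^^^^^^^^^^^^^^^^^^^^
  File "go.py", line 9, in go
    print('t',round(o['clock'],2),'pos',o['tool_pos'].round(4),'yaw',xa.round(2),'tilt',np.degrees(np.arccos(-M[2,2])).round(2),'F',o['wrist_force'].round(1),'w',o['width'].round(4),'q',o['qpos'].round(2)); print('slide',s.round(4),'rot',r.round(4))
                                                                                                                                                                  ^^^^^^^^^^^^^^^^
AttributeError: 'float' object has no attribute 'round'
```

```bash
sed -i "s/o\['width'\].round(4)/round(o['width'],4)/" go.py; python3 go.py .44 -.25 .30 14.2
```

```text
t 0.15 pos [ 0.1533 -0.6057  0.2309] yaw 14.2 tilt 0.05 F [ 0.1  0.5 -0.1] w 0.0853 q [-1.43  0.49  1.56 -0.    1.09 -0.11]
slide [ 0.7304 -0.5492 -0.1378] rot [-0.0003 -0.     -0.    ]
```

Call:
step_arm --moves '[{"slide": [0.73,-0.55,-0.14],"rotation": [0,0,0],"gripper": 85},{"slide": [0.73,-0.55,-0.14],"rotation": [0,0,0],"gripper": 85},{"slide": [0.73,-0.55,-0.14],"rotation": [0,0,0],"gripper": 85},{"slide": [0.73,-0.55,-0.14],"rotation": [0,0,0],"gripper": 85},{"slide": [0.73,-0.55,-0.14],"rotation": [0,0,0],"gripper": 85}]'

```text
clock: 0.65
tool_pos: [0.309, -0.4116, 0.2693]
ee_rot: [-3.117, -0.387, -0.0]
wrist_force: [0.9, 0.5, 0.9]
width: 0.0854
```

```bash
python3 go.py .44 -.25 .30 14.2
```

```text
t 0.65 pos [ 0.309  -0.4116  0.2693] yaw 14.17 tilt 0.06 F [0.9 0.5 0.9] w 0.0854 q [-1.06  0.29  1.77  0.    1.07  0.27]
slide [ 0.3332 -0.2493 -0.0612] rot [-0.0003 -0.     -0.0001]
```

Call:
step_arm --moves '[{"slide": [0.333,-0.25,-0.061],"rotation": [0,0,0],"gripper": 85},{"slide": [0.333,-0.25,-0.061],"rotation": [0,0,0],"gripper": 85},{"slide": [0.333,-0.25,-0.061],"rotation": [0,0,0],"gripper": 85},{"slide": [0.333,-0.25,-0.061],"rotation": [0,0,0],"gripper": 85},{"slide": [0.333,-0.25,-0.061],"rotation": [0,0,0],"gripper": 85}]'

```text
clock: 1.15
tool_pos: [0.4418, -0.2465, 0.3006]
ee_rot: [-3.116, -0.393, -0.002]
wrist_force: [-0.5, -0.8, -0.3]
width: 0.0848
```

```bash
python3 -c "
from h import *
grab('wrist','w1')"; python3 go.py .41 .145 .24 45.6
```

```text
t 1.2 pos [ 0.4417 -0.2468  0.3005] yaw 14.39 tilt 0.07 F [-0.1  0.5  0.7] w 0.0853 q [-0.64  0.25  1.75  0.    1.14  0.68]
slide [ 0.1332 -0.7748  0.1216] rot [-1.000e-04 -4.000e-04 -1.734e-01]
```

View pics/w1.png

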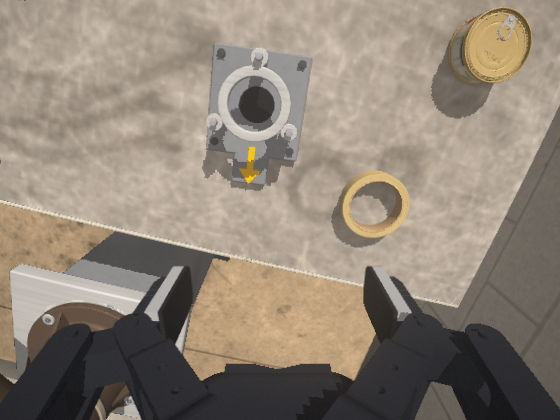

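```bash
python3 -c "
from h import *
crop('w1',195,35,325,195,3.75*1,'w1c')"
```

```text
(no output)
```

View pics/w1c.png

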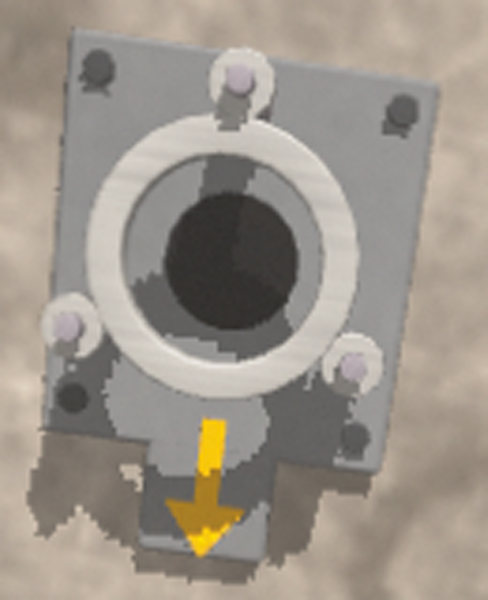

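Run:
```python
from h import *
f=load('w1')
def c(x,y): return (x+.5)/3.75-.5+195,(y+.5)/3.75-.5+35
C=atz(f,*c(222,255),.062);print('ring',C)
for p in((87,255),(358,255),(222,112),(222,398)): print(np.linalg.norm(atz(f,*c(*p),.062)-C))
q=[atz(f,*c(*p),.07) for p in((240,80),(67,325),(353,366))]
m=np.mean(q,0);print('rods',m)
for a,o in zip(q,(180,-60,60)): print(np.hypot(*(a-m)[:2]),(np.degrees(np.arctan2(*(a-m)[[1,0]]))+o)%360-360)
a=atz(f,*c(214,420),.010);b=atz(f,*c(203,556),.010);print(a,b,np.degrees(np.arctan2(*(b-a)[[1,0]])),np.degrees(np.arctan2(*(b-C)[[1,0]])),np.hypot(*(b-C)[:2]))
for P in (.44,.22,0),(.4,.1,.0),(.474,.21,.122):print(proj(f,P))
```

```text
ring [ 0.51724917 -0.19853902  0.062     ]
0.04302135042854015
0.04322859708381026
0.04212560794868454
0.044953644310556255
rods [ 0.51563753 -0.19885129  0.07      ]
0.052197848773176056 -173.48427064428992
0.052700121278902834 -294.0005027984334
0.052859483213635386 -53.27212549832086
[ 0.45811756 -0.20520863  0.01      ] [ 0.40566939 -0.21282555  0.01      ] -171.7368460561059 -172.70362207757236 0.11249067558422442
(np.float64(-36.894554115148594), np.float64(87.43802680537048))
(np.float64(41.39351958648632), np.float64(133.97805128768675))
(np.float64(-130.31030597464047), np.float64(55.073561433315604))
```

```bash
python3 go.py .474 .21 .22 45.6
```

```text
t 1.2 pos [ 0.4417 -0.2468  0.3005] yaw 14.39 tilt 0.07 F [-0.1  0.5  0.7] w 0.0853 q [-0.64  0.25  1.75  0.    1.14  0.68]
slide [ 0.2894 -0.8689  0.1618] rot [-1.000e-04 -4.000e-04 -1.734e-01]
```

Call:
step_arm --moves '[{"slide": [0.29,-0.87,0.16],"rotation": [0,0,-0.173],"gripper": 85},{"slide": [0.29,-0.87,0.16],"rotation": [0,0,-0.173],"gripper": 85},{"slide": [0.29,-0.87,0.16],"rotation": [0,0,-0.173],"gripper": 85},{"slide": [0.29,-0.87,0.16],"rotation": [0,0,-0.173],"gripper": 85},{"slide": [0.29,-0.87,0.16],"rotation": [0,0,-0.173],"gripper": 85}]'

```text
clock: 1.7
tool_pos: [0.4577, -0.0031, 0.2573]
ee_rot: [-2.895, -1.219, -0.001]
wrist_force: [0.4, 0.9, 0.3]
width: 0.0851
```

```bash
python3 go.py .474 .21 .22 45.6
```

```text
t 1.7 pos [ 0.4577 -0.0031  0.2573] yaw 45.65 tilt 0.06 F [0.4 0.9 0.3] w 0.0851 q [-0.15  0.22  1.91  0.    1.    0.62]
slide [ 0.3274 -0.2746  0.0749] rot [-0.     -0.0003  0.0003]
```

Call:
step_arm --moves '[{"slide": [0.327,-0.275,0.075],"rotation": [0,0,0],"gripper": 85},{"slide": [0.327,-0.275,0.075],"rotation": [0,0,0],"gripper": 85},{"slide": [0.327,-0.275,0.075],"rotation": [0,0,0],"gripper": 85},{"slide": [0.327,-0.275,0.075],"rotation": [0,0,0],"gripper": 85},{"slide": [0.327,-0.275,0.075],"rotation": [0,0,0],"gripper": 85}]'

```text
clock: 2.2
tool_pos: [0.4736, 0.2124, 0.2187]
ee_rot: [-2.894, -1.221, 0.0]
wrist_force: [-0.2, -0.7, 0.6]
width: 0.0848
```

```bash
python3 -c "
from h import *
f=grab('wrist','w2')
print(proj(f,(.474,.21,.122)),proj(f,(.474,.21,.037)),proj(f,(.474-.068*.7,.21-.068*.714,.071)))"; python3 go.py .474 .21 .079 45.6
```

```text
(np.float64(279.0599994176783), np.float64(209.9205620792344)) (np.float64(278.8073907526846), np.float64(184.4014651604278)) (np.float64(278.54325248547013), np.float64(254.35161636413915))
t 2.25 pos [0.4737 0.2128 0.2185] yaw 45.77 tilt 0.06 F [-1.1  0.5 -0.9] w 0.0851 q [0.29 0.36 1.83 0.   0.95 1.07]
slide [-0.0037  0.0047  0.279 ] rot [-0.0003  0.      0.001 ]
```

View pics/w2.png

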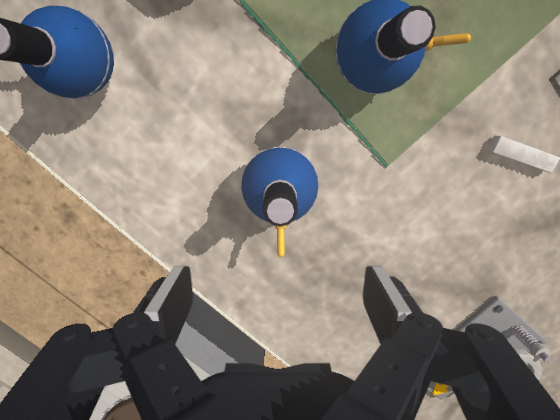

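Call:
step_arm --moves '[{"slide": [-0.003,0.006,0.1],"rotation": [0,0,0],"gripper": 85},{"slide": [-0.003,0.006,0.2],"rotation": [0,0,0],"gripper": 85},{"slide": [-0.003,0.006,0.278],"rotation": [0,0,0],"gripper": 85},{"slide": [-0.003,0.006,0.278],"rotation": [0,0,0],"gripper": 85},{"slide": [-0.003,0.006,0.278],"rotation": [0,0,0],"gripper": 60}]'

```text
clock: 2.75
tool_pos: [0.4752, 0.2089, 0.08]
ee_rot: [-2.894, -1.22, 0.002]
wrist_force: [0.5, 1.6, 0.2]
width: 0.0728
```

```bash
python3 -c "
from h import *
f=grab('wrist','w3')
grab('side','s3')"; python3 go.py .474 .21 .079 45.6
```

```text
t 2.85 pos [0.4758 0.2095 0.0816] yaw 45.74 tilt 0.14 F [ 0.3 -0.2 -0.4] w 0.0604 q [0.29 0.56 1.96 0.   0.62 1.06]
slide [-0.0019 -0.0033  0.0051] rot [ 0.0001 -0.0008  0.0008]
```

View pics/w3.png

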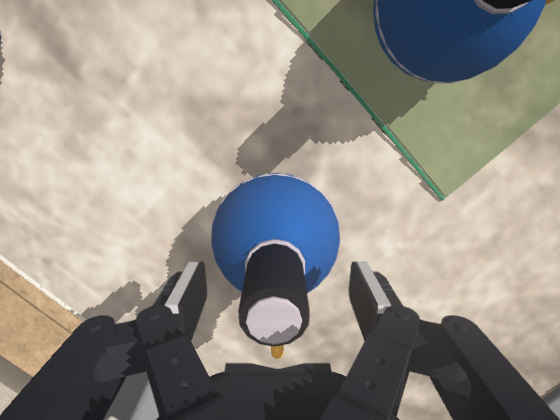

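View pics/s3.png

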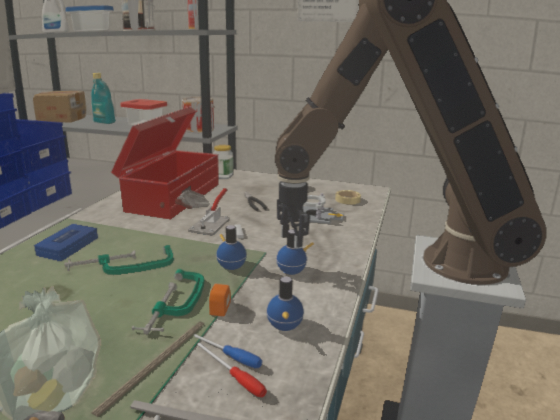

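Call:
step_arm --moves '[{"slide": [-0.002,-0.002,0.002],"rotation": [0,0,0],"gripper": 25},{"slide": [-0.002,-0.002,0.002],"rotation": [0,0,0],"gripper": 15},{"slide": [-0.002,-0.002,0.002],"rotation": [0,0,0],"gripper": 15},{"slide": [-0.002,-0.002,0.002],"rotation": [0,0,0],"gripper": 15},{"slide": [-0.002,-0.002,0.002],"rotation": [0,0,0],"gripper": 15}]' --squeeze 70

```text
clock: 3.35
tool_pos: [0.4749, 0.2098, 0.0822]
ee_rot: [-2.894, -1.221, -0.008]
wrist_force: [-2.3, 0.6, 12.9]
width: 0.0284
```

```bash
python3 go.py .474 .21 .079 45.6;  python3 -c "
from h import *
f=grab('wrist','w4')
grab('side','s4')"; python3 go.py .474 .21 .16 45.6
```

```text
t 3.35 pos [0.4749 0.2098 0.0822] yaw 45.76 tilt 0.29 F [-2.3  0.6 12.9] w 0.0284 q [0.29 0.55 1.96 0.   0.62 1.06]
slide [-0.0011 -0.0016  0.0065] rot [ 0.0005 -0.0015  0.0009]
t 3.45 pos [0.4749 0.2098 0.0822] yaw 45.76 tilt 0.29 F [-1.9  0.3 12.3] w 0.0289 q [0.29 0.55 1.96 0.   0.62 1.06]
slide [-0.0003 -0.0014 -0.1556] rot [ 0.0005 -0.0015  0.0009]
```

View pics/w4.png

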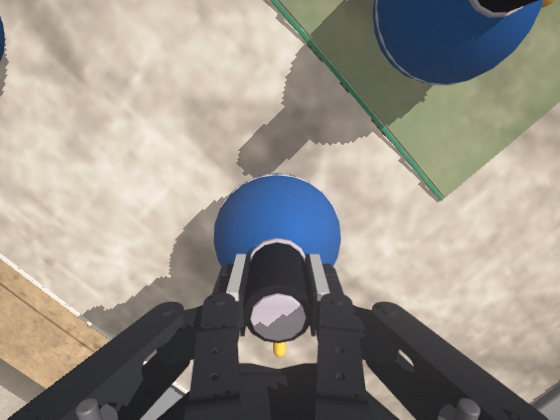

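Call:
step_arm --moves '[{"slide": [0,0,-0.1],"rotation": [0,0,0],"gripper": 15},{"slide": [0,0,-0.2],"rotation": [0,0,0],"gripper": 15},{"slide": [0,0,-0.24],"rotation": [0,0,0],"gripper": 15},{"slide": [0,0,-0.24],"rotation": [0,0,0],"gripper": 15}]'

```text
clock: 3.85
tool_pos: [0.4753, 0.2099, 0.2058]
ee_rot: [2.894, 1.222, 0.018]
wrist_force: [-0.0, -0.1, -2.7]
width: 0.0284
```

```bash
python3 -c "
from h import *
f=grab('wrist','w5')
grab('side','s5')"; python3 go.py .516 -.199 .20 6.7
```

```text
t 3.95 pos [0.474  0.2095 0.2021] yaw 45.77 tilt 0.31 F [-0.2  0.4 -1.6] w 0.0287 q [0.29 0.37 1.86 0.   0.91 1.06]
slide [-0.5267  0.6301  0.0027] rot [ 0.     -0.0017  0.217 ]
```

View pics/s5.png

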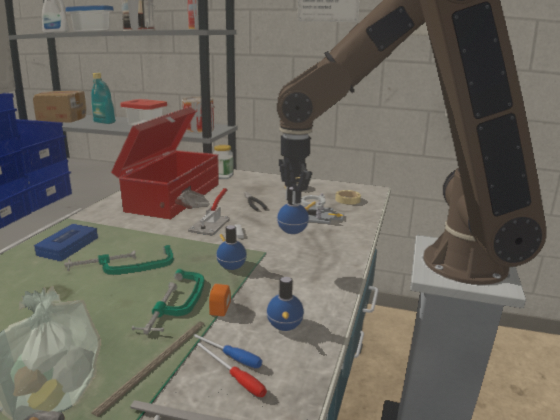

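View pics/w5.png

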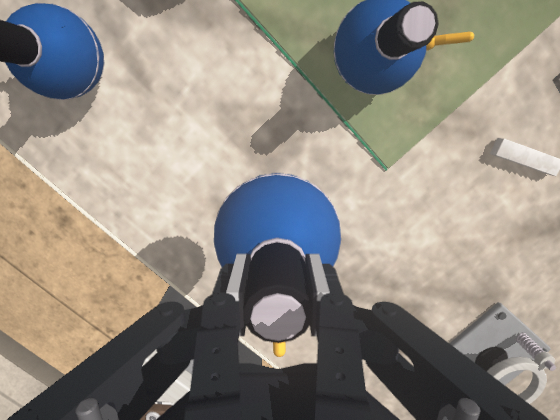

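Call:
step_arm --moves '[{"slide": [-0.527,0.63,0.003],"rotation": [0,-0.0017,0.218],"gripper": 15},{"slide": [-0.527,0.63,0.003],"rotation": [0,-0.0017,0.218],"gripper": 15},{"slide": [-0.527,0.63,0.003],"rotation": [0,-0.0017,0.218],"gripper": 15},{"slide": [-0.527,0.63,0.003],"rotation": [0,-0.0017,0.218],"gripper": 15},{"slide": [-0.527,0.63,0.003],"rotation": [0,-0.0017,0.218],"gripper": 15}]'

```text
clock: 4.45
tool_pos: [0.4988, -0.041, 0.1991]
ee_rot: [-3.136, -0.17, 0.004]
wrist_force: [0.9, -0.0, -2.7]
width: 0.0281
```

```bash
python3 go.py .516 -.199 .18 6.5
```

```text
t 4.45 pos [ 0.4988 -0.041   0.1991] yaw 6.21 tilt 0.17 F [ 0.9 -0.  -2.7] w 0.0281 q [-0.21  0.36  1.9   0.    0.89  1.25]
slide [1.000e-04 3.179e-01 3.780e-02] rot [-0.0003  0.0009 -0.0016]
```

Call:
step_arm --moves '[{"slide": [0,0.318,0.0],"rotation": [0,0.001,-0.0016],"gripper": 15},{"slide": [0,0.318,0.0],"rotation": [0,0.001,-0.0016],"gripper": 15},{"slide": [0,0.318,0.0],"rotation": [0,0.001,-0.0016],"gripper": 15},{"slide": [0,0.318,0.0],"rotation": [0,0.001,-0.0016],"gripper": 15},{"slide": [0,0.318,0.0],"rotation": [0,0.001,-0.0016],"gripper": 15}]'

```text
clock: 4.95
tool_pos: [0.5153, -0.2004, 0.1968]
ee_rot: [-3.134, -0.173, 0.004]
wrist_force: [-0.2, 0.6, -2.4]
width: 0.0285
```

```bash
python3 go.py .516 -.199 .14 6.5; python3 -c "
from h import *
grab('wrist','w6');grab('top','t6')
grab('side','s6');crop('top6'.replace('top6','t6'),290,180,430,300,5,'t6c');crop('s6',240,130,380,240,5,'s6c')"; python3 go.py .516 -.199 .14 6.5
```

```text
t 4.95 pos [ 0.5153 -0.2004  0.1968] yaw 6.34 tilt 0.21 F [-0.2  0.6 -2.4] w 0.0285 q [-0.49  0.43  1.78  0.    0.94  0.97]
slide [ 0.002  -0.0023  0.1136] rot [-0.0009  0.0007 -0.0009]
t 5.1 pos [ 0.5155 -0.1977  0.198 ] yaw 6.54 tilt 0.15 F [ 0.3 -0.1 -2.2] w 0.0287 q [-0.49  0.43  1.78  0.    0.94  0.97]
slide [0.0008 0.0029 0.116 ] rot [-0.0007  0.0004  0.0002]
```

View pics/w6.png

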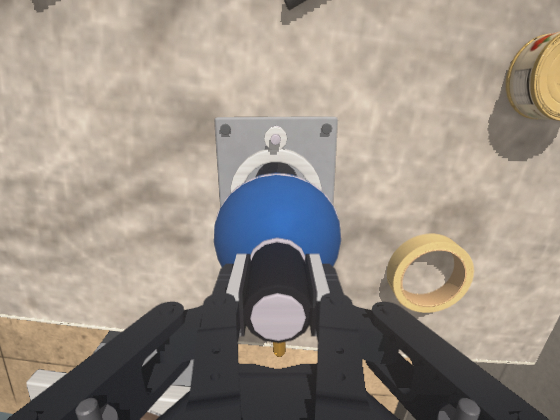

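View pics/t6c.png

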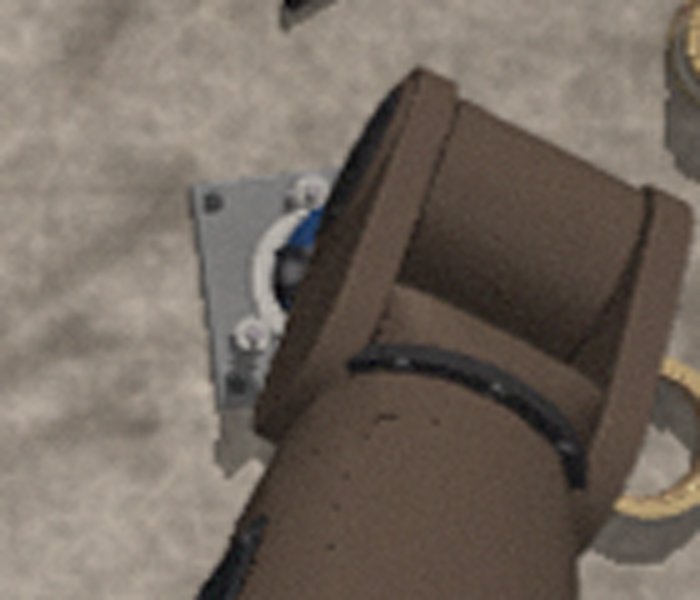

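View pics/s6c.png

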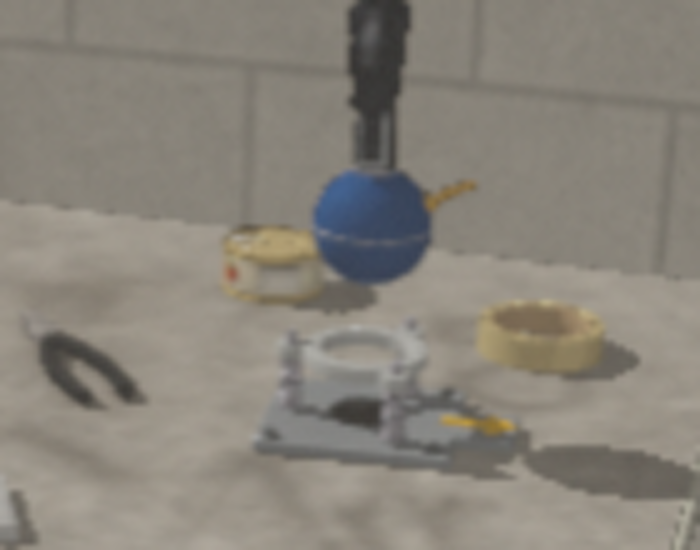

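Call:
step_arm --moves '[{"slide": [0.001,0.002,0.06],"rotation": [0,0,0],"gripper": 15},{"slide": [0.001,0.002,0.1],"rotation": [0,0,0],"gripper": 15},{"slide": [0.001,0.002,0.116],"rotation": [0,0,0],"gripper": 15},{"slide": [0.001,0.002,0.126],"rotation": [0,0,0],"gripper": 15},{"slide": [0.001,0.002,0.13],"rotation": [0,0,0],"gripper": 15}]' --squeeze 90

```text
clock: 5.6
tool_pos: [0.5165, -0.1983, 0.1335]
ee_rot: [-3.135, -0.181, 0.001]
wrist_force: [-0.9, -0.7, 2.5]
width: 0.0283
```

```bash
python3 go.py .516 -.199 .11 6.5; python3 -c "
from h import *
grab('wrist','w7')
grab('side','s7');crop('s7',240,130,380,240,5,'s7c')"; python3 go.py .516 -.199 .11 6.5
```

```text
t 5.6 pos [ 0.5165 -0.1983  0.1335] yaw 6.6 tilt 0.09 F [-0.9 -0.7  2.5] w 0.0283 q [-0.49  0.51  1.84  0.    0.79  0.97]
slide [-0.0012  0.0014  0.0471] rot [-0.0005  0.0001  0.0005]
t 5.7 pos [ 0.5163 -0.1984  0.1337] yaw 6.57 tilt 0.1 F [-0.9  0.3 -1. ] w 0.0283 q [-0.49  0.51  1.84  0.    0.79  0.97]
slide [-0.0008  0.0013  0.0474] rot [-0.0006  0.0001  0.0004]
```

View pics/w7.png

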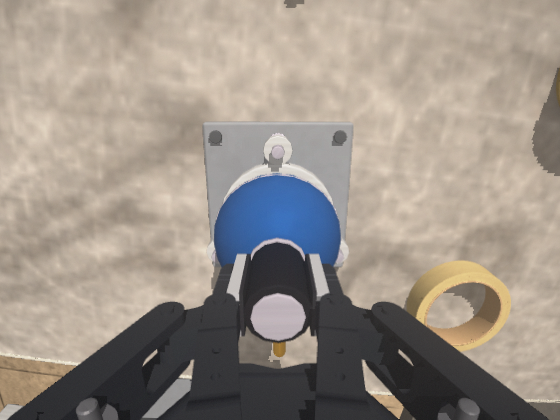

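View pics/s7c.png

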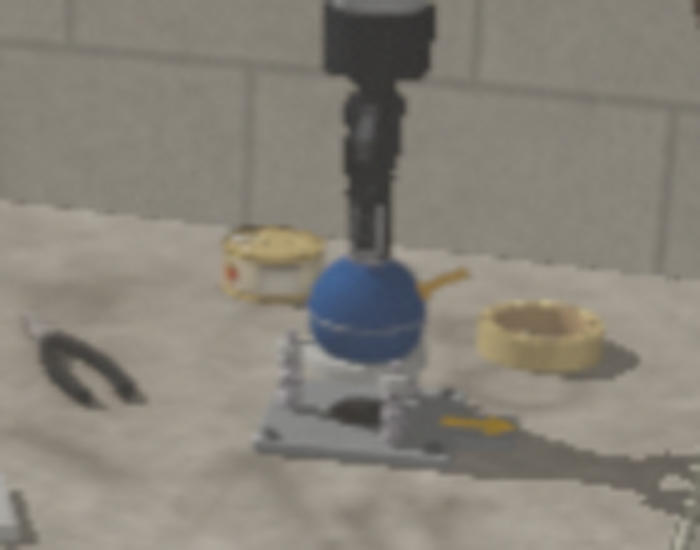

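Call:
step_arm --moves '[{"slide": [0,0,0.01],"rotation": [0,0,0],"gripper": 15},{"slide": [0,0,0.018],"rotation": [0,0,0],"gripper": 15},{"slide": [0,0,0.026],"rotation": [0,0,0],"gripper": 15},{"slide": [0,0,0.033],"rotation": [0,0,0],"gripper": 15},{"slide": [0,0,0.038],"rotation": [0,0,0],"gripper": 15}]'

```text
clock: 6.2
tool_pos: [0.5166, -0.1985, 0.1151]
ee_rot: [-3.135, -0.18, -0.001]
wrist_force: [-2.7, 0.5, 9.2]
width: 0.0282
```

```bash
python3 go.py .516 -.1985 .11 6.5; python3 -c "
from h import *
grab('side','s8');crop('s8',240,130,380,240,5,'s8c')"; python3 go.py .5163 -.1985 .11 6.5
```

```text
t 6.2 pos [ 0.5166 -0.1985  0.1151] yaw 6.56 tilt 0.07 F [-2.7  0.5  9.2] w 0.0282 q [-0.49  0.54  1.85  0.    0.75  0.97]
slide [-0.0011 -0.0002  0.0102] rot [-0.0004 -0.0002  0.0003]
t 6.25 pos [ 0.5165 -0.1985  0.1148] yaw 6.56 tilt 0.08 F [-2.5  0.8  9. ] w 0.0285 q [-0.49  0.54  1.85  0.    0.75  0.97]
slide [-0.0004 -0.      0.0097] rot [-0.0004 -0.0001  0.0003]
```

View pics/s8c.png

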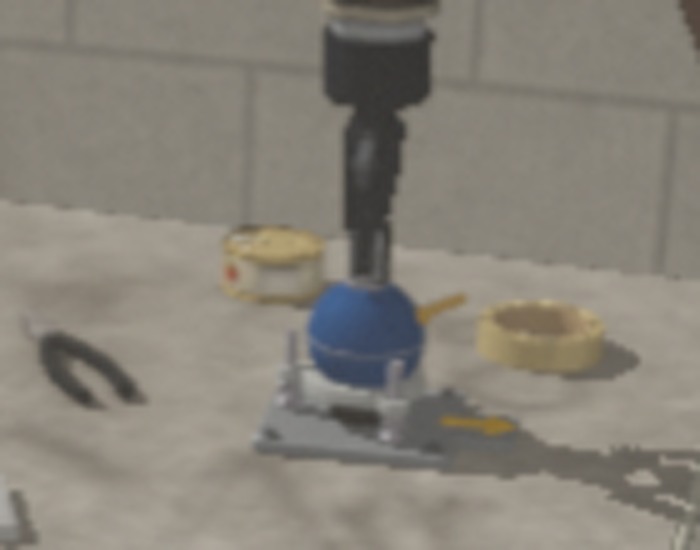

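Call:
step_arm --moves '[{"slide": [0,0,0.004],"rotation": [0,0,0],"gripper": 15},{"slide": [0,0,0.006],"rotation": [0,0,0],"gripper": 15},{"slide": [0,0,0.008],"rotation": [0,0,0],"gripper": 15},{"slide": [0,0,0.008],"rotation": [0,0,0],"gripper": 15}]'

```text
clock: 6.65
tool_pos: [0.5168, -0.1986, 0.1129]
ee_rot: [-3.136, -0.18, -0.003]
wrist_force: [-6.2, 3.1, 25.5]
width: 0.0284
```

```bash
python3 go.py .516 -.1985 .11 6.5
```

```text
t 6.65 pos [ 0.5168 -0.1986  0.1129] yaw 6.56 tilt 0.12 F [-6.2  3.1 25.5] w 0.0284 q [-0.49  0.54  1.86  0.    0.74  0.97]
slide [-0.0016 -0.0004  0.0058] rot [-0.     -0.0007  0.0003]
```

Call:
step_arm --moves '[{"slide": [0,0,0.002],"rotation": [0,0,0],"gripper": 15},{"slide": [0,0,0.002],"rotation": [0,0,0],"gripper": 15}]'

```text
clock: 6.85
tool_pos: [0.5167, -0.1986, 0.113]
ee_rot: [3.136, 0.18, 0.004]
wrist_force: [-5.3, 2.3, 16.9]
width: 0.0284
```

```bash
python3 -c "
from h import *
grab('wrist','w9');f=grab('side','s9');crop('s9',260,170,360,230,8,'s9c')
c=np.array([.5165,-.1985]);a=np.radians(-173.5)
d=np.array([np.cos(a),np.sin(a)])
print('tip',proj(f,[*(c+.068*d),.103]),'top',proj(f,[*c,.154]),'ball',proj(f,[*c,.069]),'rest ring',proj(f,[*c,.062]))"; python3 go.py .516 -.1985 .11 6.5
```

```text
tip (np.float64(332.0584111818005), np.float64(188.86749131259765)) top (np.float64(313.28696291996965), np.float64(173.36686482265634)) ball (np.float64(312.2296883349272), np.float64(196.3899530648578)) rest ring (np.float64(312.1434107928315), np.float64(198.24689208336184))
t 6.95 pos [ 0.5167 -0.1986  0.113 ] yaw 6.55 tilt 0.16 F [-4.9  1.6 15.7] w 0.0285 q [-0.49  0.54  1.86  0.    0.74  0.97]
slide [-0.0015 -0.0004  0.006 ] rot [ 0.0001 -0.0009  0.0003]
```

View pics/s9c.png

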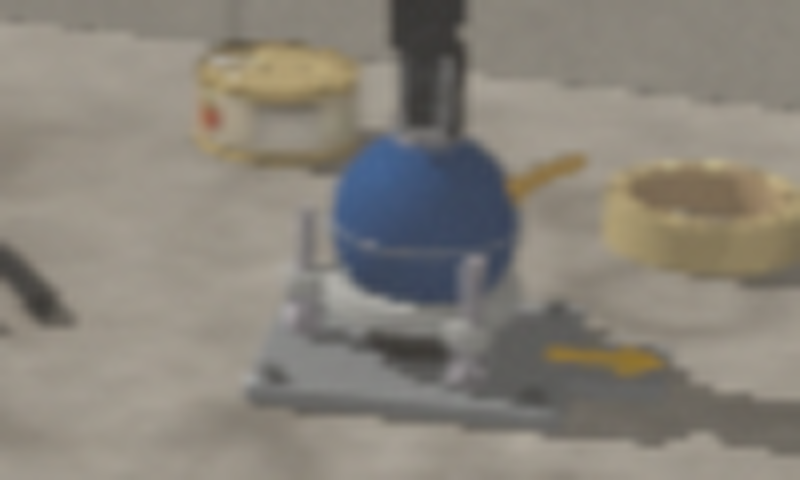

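View pics/w9.png

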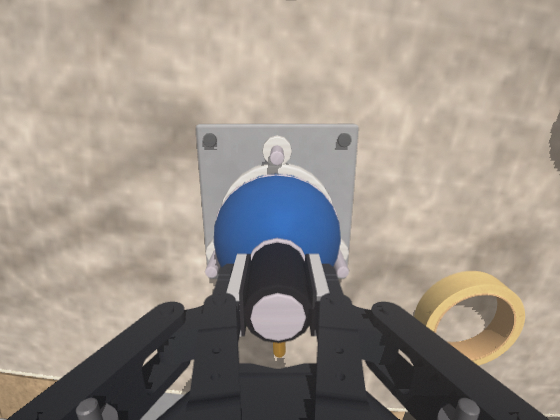

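Call:
step_arm --moves '[{"slide": [0,0,0.004],"rotation": [0,0,0],"gripper": 15},{"slide": [0,0,0.004],"rotation": [0,0,0],"gripper": 15},{"slide": [0,0,0.004],"rotation": [0,0,0],"gripper": 15},{"slide": [0,0,0.004],"rotation": [0,0,0],"gripper": 15},{"slide": [0,0,0.004],"rotation": [0,0,0],"gripper": 15}]'

```text
clock: 7.45
tool_pos: [0.5168, -0.1986, 0.1129]
ee_rot: [3.136, 0.18, 0.006]
wrist_force: [-6.7, 4.2, 25.1]
width: 0.0286
```

```bash
python3 -c "
from h import *
grab('side','s10')"; python3 go.py .516 -.1985 .11 6.5; python3 -c "
from cell import env
print(env.finish_job())"
```

```text
t 7.5 pos [ 0.5168 -0.1986  0.1129] yaw 6.55 tilt 0.23 F [-6.7  3.8 24.4] w 0.0281 q [-0.49  0.54  1.86  0.    0.74  0.97]
slide [-0.0016 -0.0003  0.0057] rot [ 0.0003 -0.0013  0.0003]
the job is handed in; nothing more can be done
None
```

The flask is upright in the ring and pressed to the stop. The gripper is still holding it, and I handed the job in at 7.5 s. It was the one nearest the base, 0.52 m away. I gripped it by the neck, turned it about 39° so the spout lies along the arrow, seated it in the ring and pressed down.

Last checks:
- **Press depth:** the tool went down about 20.8 mm from first contact. Past that, the vertical force rose sharply from 9 N to about 25 N with almost no further movement, which marks the stop. It was 24 N at hand-in.
- **Position and direction:** in the last side picture I measured, taken before a final small push, the spout tip and ball are within about 1.5 pixels (a few mm) of where they should be. The spout direction matches the arrow to within a few degrees, by the tool angle and the wrist view.
- **Upright and still:** the tool was tilted 0.2° and not moving at hand-in, with the neck firmly between the fingers.
- **Bystanders:** the tape roll looks unmoved in the wrist and side pictures. I made no moves near the tape measure. I never identified the steel offcut for certain, so I did not check it, but the wrist force showed no unexpected contact.
- **Disagreements:** a sideways force of 7 to 8 N remained, probably from a slight offset against the ring. Two readings of the ring's centre from the top and wrist cameras agreed to about 1 mm. A rough reading from the side camera was about 13 mm off, so I disregarded it.

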